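# Clear the grinding slab and hold the sieve ready over it

## Task

Clear the three stone lumps off the marble grinding slab into the grey scrap bowl, then draw the handled sieve out of the plate rack, turn it level with its open mouth up and hold it still over the middle of the slab, about a hand's breadth (10 cm) above it, ready to sift. Finish while still holding the sieve there in the gripper, and leave everything else on the bench and in the rack as it stands.

Things in the scene. Friction and masses are not known exactly. Their poses are not given: they have to be found in the camera images.
- slab: white marble grinding slab lying on the bench, 200 (its x) by 250 (its y) by 20 thick; origin at the centre of its underside, z up, so its top is 20 above the origin; fixed (mm)
- lump_a: grey stone lump on the slab, 42 long (its x), 30 wide (its y, flat sides, the way to pinch it), 30 high, about 50 g; origin at the centre of its underside, z up (mm)
- lump_a_mid (a point): the middle of lump_a, 15 above its underside (mm)
- lump_b: grey stone lump on the slab, 38 long (its x), 28 wide (its y, flat sides, the way to pinch it), 28 high, about 40 g; origin at the centre of its underside, z up (mm)
- lump_b_mid (a point): the middle of lump_b, 14 above its underside (mm)
- lump_c: grey stone lump on the slab, 46 long (its x), 32 wide (its y, flat sides, the way to pinch it), 32 high, about 69 g; origin at the centre of its underside, z up (mm)
- lump_c_mid (a point): the middle of lump_c, 16 above its underside (mm)
- scrap_bowl: round grey plastic scrap bowl standing on the bench beside the slab, empty; 200 across the rim, 70 high, wall 5, floor 6 thick and 150 across; origin at the centre of its underside, z up; fixed (mm)
- rack: wooden plate rack on the other side of the slab from the bowl; fixed. Origin on the bench, z up. Two rails along its x at y = +-38, tops 30 up; four dowels (8 thick, 92 long, tops 110 above the bench) rise from each at x = -40, 20, 80, 140 and lean 35 degrees off upright towards -x, giving three slots. Things are drawn out along the dowels, (-0.57, 0, 0.82) (mm)
- sieve: steel hand sieve with wooden handle, about 140 g; round pan 110 across, 32 deep, mesh at the bottom. It stands on edge in one slot of the rack, handle up. Origin: centre of the mesh's underside; z out of the open mouth, -x towards the handle. In the rack it leans back on the dowels at its -x side: its x points down along them, its z 55 degrees off upright, its y along the rack's y (mm)
- sieve_rim (a point): where the handle leaves the pan's rim, at (-53, 0, 18) in the sieve's frame; from here it rises along (-0.82, 0, 0.57) in that frame, 35 degrees above the pan's plane, so it is upright in the rack: 34 of steel shank 10 thick, then a wooden grip 80 long, 18 wide (along y, flat sides) and 24 deep (mm)
- sieve_grip (a point): where to pinch the wooden grip, across its 18 width (along y): on its axis, 85 along the handle from sieve_rim, at (-122.6, 0, 66.8) in the sieve's frame and about 215 above the bench in the rack; 29 of grip lie beyond it. Axes as the sieve's (mm)
- test_disc: white ceramic test disc standing on edge in another slot of the rack, 110 diameter, 9 thick, no handle; origin and axes as the sieve's (centre of its lower face) (mm)
- wood_disc: plywood disc standing on edge in another slot of the rack, 110 diameter, 18 thick, no handle; origin and axes as the sieve's (mm)
- jar_tall: clear jar with blue cap, 60 diameter, 85 tall; origin at the centre of its underside (mm)
- cobble: pale round cobble, 76 wide, 47 tall; origin at the centre of its underside (mm)
- muller: green glass muller (grinding pestle with a flat foot), 68 wide, 88 tall; origin at the centre of its underside (mm)
- brush_pot: terracotta pot of brushes, 84 wide, pot 85 tall, brushes up to 205 above the bench; origin at the centre of its underside (mm)
- flat_brush: a flat brush lying on the bench between the robot and the slab, about 190 long, 40 wide and 14 high; origin at the middle of its underside (mm)

How it is judged:
On the way, in this order (a step that is already met when the one before it is completed fails the run):
1. all three lumps lie in the scrap bowl, let go (horizontal distance between each of lump_a_mid, lump_b_mid, lump_c_mid and scrap_bowl below 0.095 m and height (world z) of each of lump_a_mid, lump_b_mid, lump_c_mid below 0.07 m and contact force between the fingers and lump_a below 0.1 N and contact force between the fingers and lump_b below 0.1 N and contact force between the fingers and lump_c below 0.1 N), for 0.2 s.
2. the sieve is out of the rack, held by the fingers alone (distance of sieve from where it was at the start of the episode above 0.08 m and contact force between the fingers and sieve above 1 N and contact force between sieve and rack below 0.1 N and contact force between sieve and slab below 0.1 N and contact force between sieve and scrap_bowl below 0.1 N and contact force between sieve and test_disc below 0.1 N and contact force between sieve and wood_disc below 0.1 N and contact force between sieve and jar_tall below 0.1 N and contact force between sieve and cobble below 0.1 N and contact force between sieve and muller below 0.1 N and contact force between sieve and brush_pot below 0.1 N and contact force between sieve and flat_brush below 0.1 N), for 0.2 s.
At the end, for the whole second after the job is handed in: All three lumps lie in the scrap bowl (below its rim). The sieve is held by the fingers and touches nothing else, open mouth up and level within 0.2 rad, its mesh centre within 50 mm of the middle of the slab in plan and 50 to 160 mm above the slab's top, at rest (horizontal distance between each of lump_a_mid, lump_b_mid, lump_c_mid and scrap_bowl below 0.095 m and height (world z) of each of lump_a_mid, lump_b_mid, lump_c_mid below 0.07 m and contact force between the fingers and sieve above 1 N and contact force between sieve and rack below 0.1 N and contact force between sieve and slab below 0.1 N and contact force between sieve and scrap_bowl below 0.1 N and contact force between sieve and test_disc below 0.1 N and contact force between sieve and wood_disc below 0.1 N and contact force between sieve and jar_tall below 0.1 N and contact force between sieve and cobble below 0.1 N and contact force between sieve and muller below 0.1 N and contact force between sieve and brush_pot below 0.1 N and contact force between sieve and flat_brush below 0.1 N and angle between sieve's own z axis and vertical below 0.2 rad and horizontal distance between sieve and slab below 0.05 m and z of sieve in the frame of slab between 0.07 and 0.18 m and linear speed of sieve below 0.03 m/s); the arm keeps its last pose, push and grip.
It fails at once if a disc in the rack is shifted by more than 25 mm (distance of any of test_disc, wood_disc from where it was at the start of the episode above 0.025 m).
It fails at once if a bystander on the bench is shifted by more than 25 mm (distance of any of jar_tall, cobble, muller, brush_pot, flat_brush from where it was at the start of the episode above 0.025 m).
It also fails if it takes over 72 s, if anything falls off the work surface, if the arm or the gripper's body presses on something with over 40 N, if the wrist force passes 120 N, or if a joint passes its speed limit or range.

## Robot

A 6-joint arm with a two-finger parallel gripper is mounted at the origin on the work surface. World frame = base frame: x ahead of the robot, y to its left, z up, the work surface at z = 0. Lengths are in m, angles in rad, forces in N, time in s.
With the tool pointing down it reaches from about 0.35 to 0.775 m from the base axis. Payload 5.5 kg.
Tool frame: the origin (TCP) lies between the finger pads; the fingertips stand 8 mm ahead of it and the grasp point (between the pads) lies 11 mm behind it; z points along the fingers, y is the line along which they close (so a half turn about z gives the same grasp; the last joint's range is limited). The gripper opens to 85 mm and grips with 20 to 120 N. Pads are 22 mm wide; open, the fingers measure 114 mm over their backs; the gripper's body (76 mm by 85 mm) begins 54 mm behind the grasp point. The pads swing forward as they close: fully open they stand 13 mm farther back than shut.
Start: joints at [-1.28, 0.313, 0.046, 1.304, 0, 1.431], TCP at [0.24, -0.523, 0.239] pointing down, gripper open.
Joint ranges: [-2.76, 2.76], [-0.86, 1.69], [-1.03, 1.26], [-2.2, 2.34], [-1.47, 1.5], [-3.14, 3.14]. Speed limits (rad/s): [2.57, 2.57, 3.14, 3.14, 3.14, 3.14].

## Interface

Orientations are given as a unit quaternion [w, x, y, z].
In Python, from workcell import env gives the robot as it stands.
- The arm moves only by the tool move_arm, never from a script. Its argument "moves" is one flat list of numbers, 5 for each row, row after row: the shift along the world's x, y, z in m, then the turn about the world's z in rad, then the finger opening in m, from 0 to 0.0854. A call has 1 to 12 rows; each row is the pose to reach, as a shift and turn from the pose commanded when the call began; what a row does not reach only later rows make up. A row lasts 1/12 s, in which the tool goes at most 41.7 mm and 7.16 degrees, less where a joint would pass 70% of its speed; a pose out of reach is approached as far as the arm can. A call with a gripper value outside its range is refused whole. The fingers move at their own pace and stop on an object; "newtons" is the grip in N (left out, the last holds). Time passes only in rows, so rows that repeat a pose let the fingers close. It gives the time, the measured TCP pose, the force, the opening and the grip force at its end, in the units of the state.
- env.get_state(): the state, without advancing time (a new reading comes with each control period).
- env.read_camera(name): name is "side" or "top" or "wrist"; returns a dict with "pixels" (420x560x3 uint8, red, green, blue), "camera_matrix" (3x3 intrinsics, pixels), "rvec" (rotation vector, rad) and "tvec" (3), from world to camera coordinates, as OpenCV has them. Camera axes: x right, y down, z forward; pixel columns grow to the right and rows downward; lengths in m; the calibration is good to about 2 mm. A picture is of the moment at which its call begins. There is no depth.
- env.hand_in(): hands the job in; it is judged then, once.
The state is a dict: "clock": time; "joint_pos": joint angles; "qvel": joint speeds; "tau": joint torques, N m; "tcp_pos": TCP position; "orientation": TCP orientation; "wrist_force": force on the tool from outside, world axes, zero at the start; "ft_torque": the same for the moment, N m; "finger_gap": finger opening in m; "grip_force": force on a finger pad.
Only numpy, scipy, OpenCV 4.12 (cv2) and the standard library are available. Lean on these libraries where they do the work, as an engineer would, in place of code of your own. Each camera call takes 0.05 s, during which the arm holds its last target. There are 200 camera calls.

## Working session

There is one attempt and no reset: what is moved stays moved. The work goes in short steps, Python scripts to look and compute and a tool call to move; the robot and the scene stay as the last step left them, time stands still between calls to the robot, and variables do not carry over. Pictures are saved under pics/ and viewed, at most 10 in all, crops included, and the job is handed in when it is done.

Besides the shell and the picture viewer there is one more tool, called after "Call:" in YAML: its name, and indented under it one key for each argument. move_arm: Moves the arm, as the interface text tells. Its arguments: {"type":"object","properties":{"moves":{"type":"array"},"newtons":{"type":"number"}},"required":["moves"]}

```bash
mkdir -p pics; cat > h.py <<'E'
import numpy as np, cv2
from workcell import env
def snap(n):
    c=env.read_camera(n); np.savez(f'/tmp/{n}.npz',**c); return c
def load(n): return dict(np.load(f'/tmp/{n}.npz'))
def ray(c,u,v):
    R=cv2.Rodrigues(c['rvec'])[0]; C=-R.T@np.ravel(c['tvec'])
    p=cv2.undistortPoints(np.array([[[u,v]]],float),c['camera_matrix'],None)[0,0]
    return C,R.T@np.array([p[0],p[1],1])
def plane(c,u,v,z):
    C,d=ray(c,u,v); return C+d*(z-C[2])/d[2]
def proj(c,P): return cv2.projectPoints(np.array(P,float).reshape(-1,3),c['rvec'],c['tvec'],c['camera_matrix'],None)[0][:,0]
def tri(c1,p1,c2,p2):
    A=[];b=[]
    for c,p in((c1,p1),(c2,p2)):
        C,d=ray(c,*p); d/=np.linalg.norm(d); M=np.eye(3)-np.outer(d,d); A.append(M); b.append(M@C)
    return np.linalg.lstsq(np.vstack(A),np.hstack(b),rcond=None)[0]
E
python3 - <<'E'
from h import *
for n in('side','top'):
    c=snap(n); cv2.imwrite(f'pics/{n}0.png',c['pixels'][:,:,::-1]); print(n,ray(c,280,210))
print(env.get_state())
E
```

```text
side (array([-0.06216335,  1.16948548,  0.87161885]), array([ 0.43114816, -0.76420168, -0.47972196]))
top (array([0.48362047, 0.00607151, 1.5165698 ]), array([ 0.05615421, -0.01650953, -0.99828905]))
{'clock': 0.1, 'joint_pos': array([-1.27959162e+00,  3.13924610e-01,  4.51268268e-02,  1.30358519e+00,
       -1.85093094e-05,  1.43121404e+00]), 'qvel': array([ 0.00063919, -0.00267289,  0.00085045, -0.00062968,  0.00020311,
       -0.00075836]), 'tau': array([ 2.80334258e-03, -4.81727815e+01,  2.99243456e+01,  1.27978600e-02,
       -6.59109128e-05,  6.89142876e-08]), 'tcp_pos': array([ 0.23998575, -0.52206231,  0.23851241]), 'orientation': array([-7.90344940e-04,  9.76892058e-01,  2.13731788e-01, -6.93133668e-05]), 'wrist_force': array([-0.43345632,  0.63180382, -0.00384468]), 'ft_torque': array([-0.04198241, -0.04015278, -0.05343811]), 'grip_force': 0.0, 'finger_gap': 0.08521797166913529}
```

View pics/top0.png

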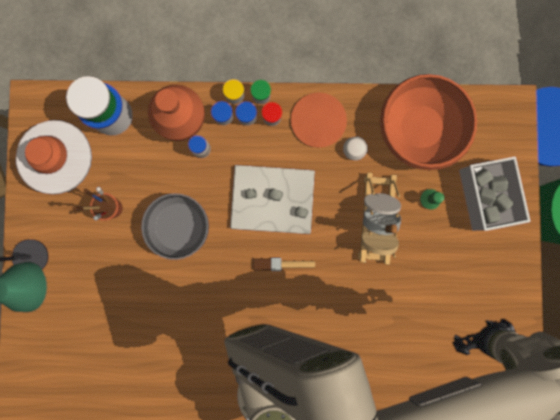

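View pics/side0.png

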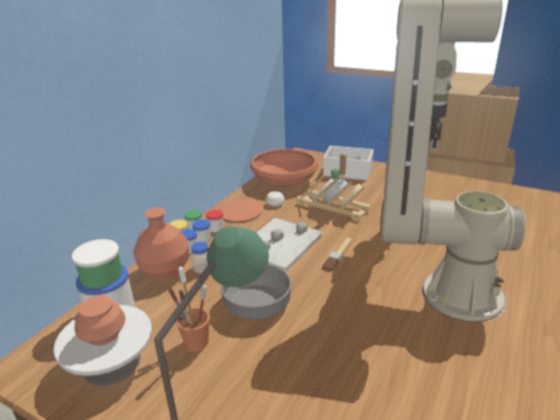

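```bash
python3 - <<'E'
from h import *
t=load('top'); s=load('side')
f=lambda c,u,v,w,h,k:cv2.resize(c['pixels'][v:v+h,u:u+w,::-1],None,fx=k,fy=k,interpolation=cv2.INTER_CUBIC)
a=f(t,350,165,60,105,5.7)[:600,:340]; b=f(t,225,160,92,76,5)[:380,:460]; d=f(s,290,145,92,44,5)[:220,:460]
cv2.imwrite('pics/crop1.png',np.hstack([np.pad(a,((0,600-a.shape[0]),(0,340-a.shape[1]),(0,0))),np.vstack([b,d])]))
# slab
m=cv2.inRange(cv2.cvtColor(t['pixels'],cv2.COLOR_RGB2HSV),(0,0,140),(179,60,255)); 
mm=np.zeros_like(m); mm[155:245,222:325]=m[155:245,222:325]
cs=max(cv2.findContours(mm,0,2)[0],key=cv2.contourArea); r=cv2.minAreaRect(cs); q=cv2.boxPoints(r); print(r)
P=np.array([plane(t,*p,.02)[:2] for p in q]);print(P,P.mean(0),np.linalg.norm(np.diff(P,axis=0),axis=1))
# bowl
B=t['pixels'][180:272,128:222].copy()
hsv=cv2.cvtColor(B,cv2.COLOR_RGB2HSV); g=cv2.inRange(hsv,(0,0,0),(179,70,200)); c2=max(cv2.findContours(g,0,2)[0],key=cv2.contourArea)
(u,v),R=cv2.minEnclosingCircle(c2); print('bowl px',u+128,v+180,R, plane(t,u+128,v+180,.07), plane(t,u+128+R,v+180,.07))
E
```

```text
((272.202392578125, 199.06568908691406), (79.60401916503906, 63.05711364746094), 3.9451863765716553)
[[ 0.51112164  0.13602833]
 [ 0.70896135  0.12482429]
 [ 0.69375926 -0.12535734]
 [ 0.49560571 -0.11216083]] [0.60236199 0.00583361] [0.19815671 0.25064307 0.19859248]
bowl px 174.31110000610352 226.39346313476562 33.349918365478516 [0.51328965 0.30012239 0.07      ] [0.51394227 0.19995095 0.07      ]
```

View pics/crop1.png

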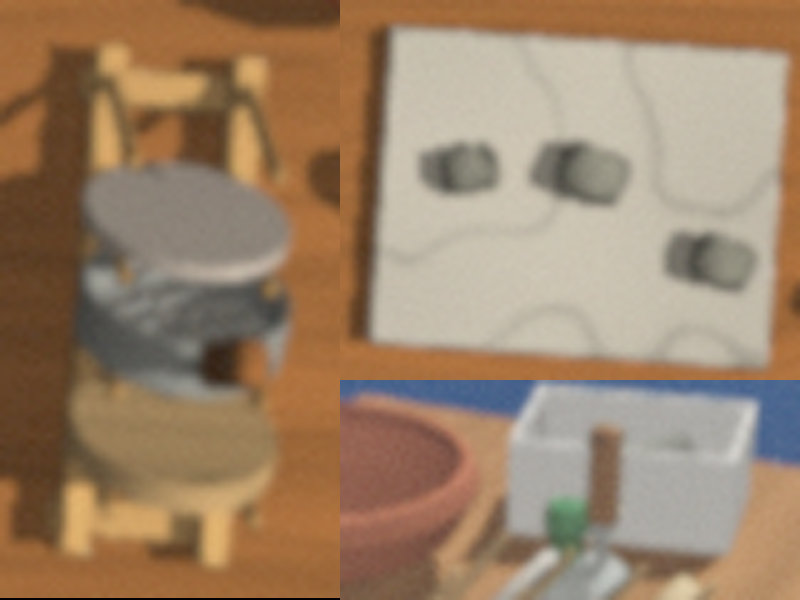

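```bash
python3 - <<'E'
from h import *
t=load('top'); s=load('side')
cr=lambda x,y:(350+x/5.7,165+y/5.7)
print('handle top',tri(t,cr(232,362),s,(343,155)))
for a,b in(((113,60),(78,540)),((250,65),(215,555))):
    A=plane(t,*cr(*a),.03);B=plane(t,*cr(*b),.03);print('rail',A,B,np.arctan2(*(A-B)[[1,0]]))
for n,x,y in(('b',470,168),('c',593,173),('a',722,262)): print(n,plane(t,225+(x-340)/5,160+y/5,.035))
E
```

```text
handle top [ 0.50602175 -0.31422779  0.23365785]
rail [ 0.67751477 -0.29955567  0.03      ] [ 0.4145214 -0.2791541  0.03     ] -0.07741939853724221
rail [ 0.67537824 -0.37522507  0.03      ] [ 0.40678629 -0.35397231  0.03      ] -0.07896205865061279
b [0.61731955 0.07193759 0.035     ]
c [ 0.6147893 -0.0044614  0.035    ]
a [ 0.55997169 -0.08489746  0.035     ]
```

Call:
move_arm:
  moves: [0.02,0.1,0.11,0.1,0.085,0.28,0.52,0.11,1.13,0.085,0.28,0.52,0.11,1.13,0.085,0.28,0.52,0.11,1.13,0.085,0.28,0.52,0.11,1.13,0.085,0.28,0.52,0.11,1.13,0.085,0.28,0.52,0.11,1.13,0.085,0.28,0.52,0.11,1.13,0.085,0.28,0.52,0.11,1.13,0.085,0.28,0.52,0.11,1.13,0.085,0.28,0.52,0.11,1.13,0.085,0.28,0.52,0.11,1.13,0.085]

```text
clock: 1.1
tcp_pos: [0.467, -0.0963, 0.334]
orientation: [-0.0, 0.711, 0.704, -0.0]
wrist_force: [-0.3, -0.9, 1.1]
finger_gap: 0.0851
grip_force: 0.0
```

Call:
move_arm:
  moves: [0.04,0.06,-0.03,0,0.085,0.04,0.06,-0.03,0,0.085,0.04,0.06,-0.03,0,0.085,0.04,0.06,-0.03,0,0.085]

```text
clock: 1.43
tcp_pos: [0.5065, -0.0365, 0.3023]
orientation: [-0.001, 0.709, 0.705, -0.001]
wrist_force: [-0.4, 0.4, -0.1]
finger_gap: 0.085
grip_force: 0.0
```

```bash
python3 - <<'E'
from h import *
c=snap('wrist'); cv2.imwrite('pics/w1.png',c['pixels'][:,:,::-1]); print(ray(c,280,210), env.get_state()['tcp_pos'],env.get_state()['qvel'])
E
```

```text
(array([0.50825345, 0.02899675, 0.43668383]), array([-0.01800714, -0.26353182, -0.9645848 ])) [ 0.50631469 -0.0376807   0.30315032] [-0.03798513 -0.02072482  0.00940545  0.00415694 -0.00131497 -0.00090132]
```

View pics/w1.png

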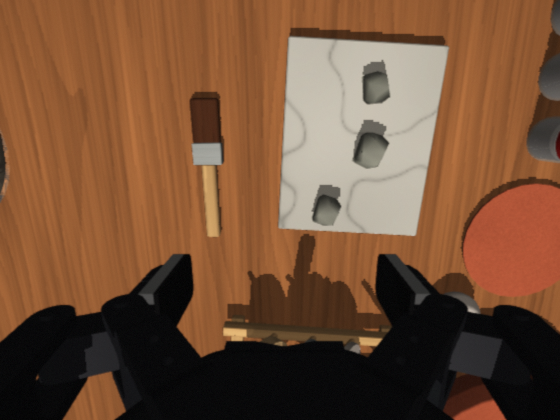

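```bash
python3 - <<'E'
from h import *
c=load('wrist'); I=c['pixels'][:,:,::-1]
cv2.imwrite('pics/w1c.png',np.hstack([cv2.resize(I[v-24:v+24,u-21:u+21],None,fx=6,fy=6,interpolation=cv2.INTER_CUBIC) for u,v in((376,82),(371,145),(327,204))]))
E
```

```text
(no output)
```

View pics/w1c.png

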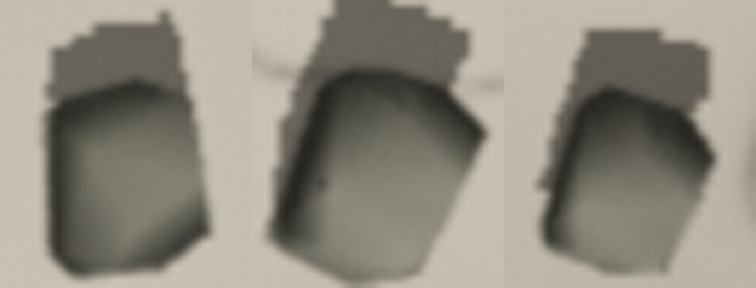

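```bash
python3 - <<'E'
from h import *
c=load('wrist')
for n,o,(u,v),h,L,R,T,B in(('b',0,(376,82),.028,[(50,115),(52,255)],[(188,100),(210,235)],(130,82),(110,275)),
 ('c',252,(371,145),.032,[(320,95),(272,235)],[(485,135),(420,270)],(390,70),(355,282)),
 ('a',504,(327,204),.030,[(575,120),(548,235)],[(712,160),(668,270)],(635,92),(625,272))):
    f=lambda p,z:plane(c,u-21+(p[0]-o)/6,v-24+p[1]/6,z)[:2]
    l=[f(p,.02) for p in L]; r=[f(p,.02+h*.8) for p in R]
    a=[np.arctan2(*(q[0]-q[1])[::-1]) for q in(l,r)]
    am=np.mean(a); n2=np.array([np.sin(am),-np.cos(am)])
    w=n2@(np.mean(r,0)-np.mean(l,0)); y=(f(T,.02+h/2),f(B,.02+h/2))
    ax=np.array([np.cos(am),np.sin(am)]); cx=(n2@(np.mean(r,0)+np.mean(l,0))/2); cy=ax@(y[0]+y[1])/2
    print(n,'ang',a,'w',w,'len',ax@(y[0]-y[1]),'centre',n2*cx+ax*cy,'pinch dir turn from world x',am-np.pi/2)
print(env.get_state()['tcp_pos'],env.get_state()['orientation'])
E
```

```text
b ang [np.float64(1.6452734416821748), np.float64(1.819199844590691)] w 0.023815697597880756 len 0.036269676107260465 centre [0.62050225 0.07383074] pinch dir turn from world x 0.16144031634153633
c ang [np.float64(1.28435986791174), np.float64(1.1805616545336748)] w 0.027792503166527153 len 0.04371029581519593 centre [ 0.61861231 -0.00250252] pinch dir turn from world x -0.33833556557218913
a ang [np.float64(1.3661410726463994), np.float64(1.2365848528139076)] w 0.02589542715268214 len 0.04095234666561344 centre [ 0.56468256 -0.08195718] pinch dir turn from world x -0.26943336406474305
[ 0.50631469 -0.0376807   0.30315032] [-7.03276800e-04  7.09970624e-01  7.04230595e-01 -6.98409928e-04]
```

Call:
move_arm:
  moves: [0.058,-0.044,-0.1,-0.13,0.085,0.058,-0.044,-0.2,-0.26,0.085,0.058,-0.044,-0.2,-0.26,0.085,0.058,-0.044,-0.2,-0.26,0.085,0.058,-0.044,-0.2,-0.26,0.085,0.058,-0.044,-0.25,-0.26,0.085,0.058,-0.044,-0.273,-0.26,0.085,0.058,-0.044,-0.273,-0.26,0.085,0.058,-0.044,-0.273,-0.26,0.01,0.058,-0.044,-0.273,-0.26,0.01,0.058,-0.044,-0.273,-0.26,0.01,0.058,-0.044,-0.273,-0.26,0.01]
  newtons: 40

```text
clock: 2.48
tcp_pos: [0.5668, -0.0832, 0.034]
orientation: [0.002, 0.796, 0.605, 0.002]
wrist_force: [-0.2, 0.3, 0.7]
finger_gap: 0.0384
grip_force: 0.4
```

Call:
move_arm:
  moves: [0,0,0,0,0.01,0,0,0,0,0.01,0,0,0,0,0.01,0,0,0.04,0,0.01,0,0,0.08,0,0.01,0,0.03,0.11,0,0.01,0,0.07,0.12,0,0.01,-0.01,0.11,0.12,0,0.01,-0.02,0.15,0.12,0,0.01,-0.03,0.19,0.12,0,0.01,-0.04,0.23,0.12,0,0.01,-0.05,0.27,0.12,0,0.01]

```text
clock: 3.48
tcp_pos: [0.5143, 0.1897, 0.1526]
orientation: [0.001, 0.796, 0.606, 0.001]
wrist_force: [0.5, 0.3, -0.6]
finger_gap: 0.0295
grip_force: 40.0
```

Call:
move_arm:
  moves: [-0.002,0.04,0,0,0.01,-0.002,0.08,0,0,0.01,-0.002,0.12,0,0,0.01,-0.002,0.135,-0.03,0,0.01,-0.002,0.135,-0.07,0,0.01,-0.002,0.135,-0.085,0,0.01,-0.002,0.135,-0.085,0,0.01,-0.002,0.135,-0.085,0,0.07,-0.002,0.135,-0.085,0,0.07,-0.002,0.135,-0.085,0,0.07,-0.002,0.135,-0.045,0,0.07,-0.002,0.135,-0.005,0,0.07]

```text
clock: 4.48
tcp_pos: [0.5116, 0.3217, 0.1463]
orientation: [-0.0, 0.796, 0.605, -0.002]
wrist_force: [0.8, -0.2, 0.8]
finger_gap: 0.0704
grip_force: 0.0
```

```bash
python3 - <<'E'
from h import *
print({k:env.get_state()[k] for k in('tcp_pos','orientation','qvel','finger_gap')})
E
```

```text
{'tcp_pos': array([0.51159548, 0.32165875, 0.14627588]), 'orientation': array([-3.29049553e-04,  7.96078095e-01,  6.05191778e-01, -1.57188883e-03]), 'qvel': array([-1.63488261e-03, -3.59660042e-01,  8.02000421e-01,  1.06977521e+00,
        2.54052492e-05, -1.05379469e-03]), 'finger_gap': 0.07036832153506768}
```

Call:
move_arm:
  moves: [0.013,-0.038,0,0,0.08,0.026,-0.076,0,0,0.08,0.038,-0.115,0,-0.07,0.08,0.05,-0.153,0,-0.07,0.08,0.063,-0.19,0,-0.07,0.08,0.075,-0.23,0,-0.07,0.08,0.088,-0.268,0,-0.07,0.08,0.1,-0.3,0,-0.07,0.08,0.106,-0.325,0,-0.07,0.08,0.106,-0.325,-0.04,-0.07,0.08,0.106,-0.325,-0.06,-0.07,0.08,0.106,-0.325,-0.06,-0.07,0.08]

```text
clock: 5.48
tcp_pos: [0.6165, -0.0035, 0.0831]
orientation: [-0.002, 0.817, 0.576, -0.002]
wrist_force: [-1.2, -0.6, -0.6]
finger_gap: 0.0797
grip_force: 0.0
```

Call:
move_arm:
  moves: [0,0,-0.04,0,0.08,0,0,-0.055,0,0.08,0,0,-0.055,0,0.01,0,0,-0.055,0,0.01,0,0,-0.055,0,0.01,0,0,-0.055,0,0.01,0,0,-0.055,0,0.01,0,0,-0.055,0,0.01,0,0,-0.055,0,0.01]

```text
clock: 6.23
tcp_pos: [0.6208, -0.0024, 0.0339]
orientation: [0.002, 0.816, 0.577, 0.002]
wrist_force: [-1.2, 0.2, 6.7]
finger_gap: 0.0313
grip_force: 40.7
```

Call:
move_arm:
  moves: [0,0,0.04,0,0.01,0,0,0.08,0,0.01,-0.01,0.03,0.11,0,0.01,-0.025,0.065,0.12,0,0.01,-0.04,0.1,0.12,0,0.01,-0.055,0.138,0.12,0,0.01,-0.07,0.175,0.12,0,0.01,-0.085,0.21,0.12,0,0.01,-0.1,0.248,0.12,0,0.01,-0.108,0.266,0.09,0,0.01,-0.108,0.266,0.05,0,0.01,-0.108,0.266,0.035,0,0.01]

```text
clock: 7.23
tcp_pos: [0.5082, 0.265, 0.0634]
orientation: [-0.0, 0.816, 0.579, -0.001]
wrist_force: [-0.6, -0.4, -0.9]
finger_gap: 0.0313
grip_force: 40.1
```

Call:
move_arm:
  moves: [0,0,0,0,0.01,0,0,0,0,0.07,0,0,0,0,0.07,0,0,0,0,0.07,0,0,0.04,0,0.07,0,0,0.08,0,0.07,0,0,0.08,0,0.07]

```text
clock: 7.82
tcp_pos: [0.5159, 0.2651, 0.1556]
orientation: [0.002, 0.817, 0.577, 0.007]
wrist_force: [2.2, 1.5, 0.3]
finger_gap: 0.0701
grip_force: 0.0
```

```bash
python3 - <<'E'
from h import *
c=snap('top'); cv2.imwrite('pics/t2.png',cv2.resize(c['pixels'][150:290,130:410,::-1],None,fx=2.8,fy=2.8))
print(env.get_state()['tcp_pos'],env.get_state()['orientation'])
E
```

```text
[0.51511558 0.26475765 0.15272306] [0.00176869 0.816751   0.5769552  0.00611231]
```

View pics/t2.png

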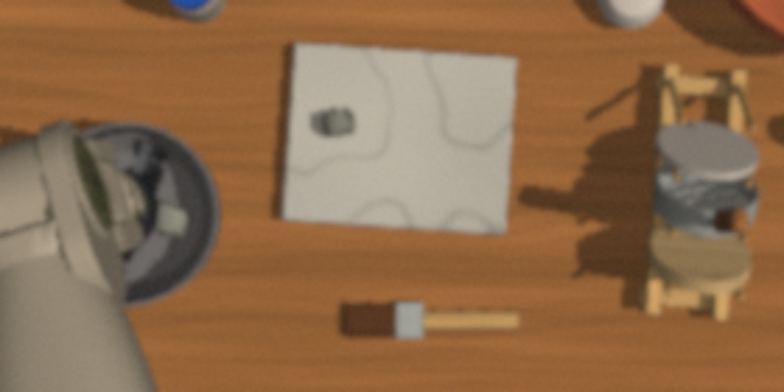

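Call:
move_arm:
  moves: [0.02,-0.034,0,0.1,0.08,0.04,-0.068,0,0.2,0.08,0.06,-0.1,0,0.3,0.08,0.08,-0.135,0,0.4,0.08,0.1,-0.17,0,0.46,0.08,0.107,-0.19,-0.02,0.46,0.08,0.107,-0.19,-0.06,0.46,0.08,0.107,-0.19,-0.06,0.46,0.08,0.107,-0.19,-0.06,0.46,0.08]

```text
clock: 8.62
tcp_pos: [0.6155, 0.073, 0.0842]
orientation: [-0.002, 0.664, 0.748, -0.002]
wrist_force: [0.5, -0.8, 0.4]
finger_gap: 0.0803
grip_force: 0.0
```

```bash
python3 - <<'E'
from h import *
print({k:env.get_state()[k] for k in('tcp_pos','orientation','qvel','finger_gap')})
E
```

```text
{'tcp_pos': array([0.61552033, 0.07300724, 0.08418194]), 'orientation': array([-0.00209338,  0.66395087,  0.74777139, -0.00167651]), 'qvel': array([ 0.02645359, -0.0403953 ,  0.06122053,  0.01756234, -0.0001156 ,
        0.00069631]), 'finger_gap': 0.08029760229022383}
```

Call:
move_arm:
  moves: [0.002,0,-0.04,0,0.08,0.002,0,-0.055,0,0.08,0.002,0,-0.055,0,0.01,0.002,0,-0.055,0,0.01,0.002,0,-0.055,0,0.01,0.002,0,-0.055,0,0.01,0.002,0,-0.055,0,0.01,0.002,0,-0.055,0,0.01,0.002,0,-0.055,0,0.01]

```text
clock: 9.37
tcp_pos: [0.6216, 0.074, 0.0337]
orientation: [0.002, 0.663, 0.748, 0.002]
wrist_force: [-0.5, 0.6, 6.3]
finger_gap: 0.0273
grip_force: 40.5
```

Call:
move_arm:
  moves: [0,0,0.04,0,0.01,0,0,0.08,0,0.01,-0.01,0.03,0.11,0,0.01,-0.025,0.065,0.12,0,0.01,-0.04,0.1,0.12,0,0.01,-0.055,0.135,0.12,0,0.01,-0.07,0.17,0.12,0,0.01,-0.085,0.2,0.12,0,0.01,-0.1,0.225,0.12,0,0.01,-0.106,0.227,0.09,0,0.01,-0.106,0.227,0.06,0,0.01,-0.106,0.227,0.06,0,0.01]

```text
clock: 10.37
tcp_pos: [0.5098, 0.3003, 0.0868]
orientation: [-0.002, 0.663, 0.749, -0.003]
wrist_force: [-0.2, -1.0, -1.2]
finger_gap: 0.0272
grip_force: 39.7
```

Call:
move_arm:
  moves: [0,0,-0.015,0,0.01,0,0,-0.015,0,0.07,0,0,-0.015,0,0.07,0,0,-0.015,0,0.07,0,0,0.025,0,0.07,0,0,0.065,0,0.07,0,0,0.105,0.1,0.07,0,-0.02,0.14,0.2,0.07,0,-0.05,0.17,0.3,0.07,0,-0.08,0.2,0.4,0.07,0,-0.115,0.22,0.5,0.07,0,-0.155,0.23,0.6,0.07]

```text
clock: 11.37
tcp_pos: [0.5147, 0.1449, 0.3265]
orientation: [0.003, 0.41, 0.912, 0.002]
wrist_force: [0.5, -0.1, 0.1]
finger_gap: 0.07
grip_force: 0.0
```

Call:
move_arm:
  moves: [0,-0.04,0,0.1,0.07,0,-0.08,0,0.2,0.07,0,-0.12,0,0.3,0.07,0,-0.16,0,0.4,0.07,0,-0.2,0,0.5,0.07,0,-0.24,0,0.6,0.07,0,-0.28,0,0.7,0.07,0,-0.3,0,0.77,0.07,0,-0.3,0,0.77,0.07,0,-0.3,0,0.77,0.07]

```text
clock: 12.2
tcp_pos: [0.5135, -0.1557, 0.3222]
orientation: [0.001, 0.043, 0.999, -0.0]
wrist_force: [0.1, 0.2, 0.5]
finger_gap: 0.0699
grip_force: 0.0
```

```bash
python3 - <<'E'
from h import *
t=snap('top');s=snap('side');w=snap('wrist')
k=lambda a,x:cv2.resize(a[:,:,::-1],None,fx=x,fy=x,interpolation=cv2.INTER_CUBIC)
A=k(t['pixels'][185:270,130:215],3); B=k(s['pixels'][145:189,290:375],3); B=np.vstack([B,np.zeros((255-132,255,3),np.uint8)])
W=k(w['pixels'],.9)
cv2.imwrite('pics/chk.png',np.hstack([np.vstack([A[:255],B[:123]]),W]))
print(env.get_state()['tcp_pos'],env.get_state()['orientation'],env.get_state()['joint_pos'],ray(w,280,210))
E
```

```text
[ 0.51366948 -0.15336969  0.32177887] [5.27241720e-04 4.02689799e-02 9.99188736e-01 1.81643199e-05] [-4.40186984e-01  2.27009715e-01  1.30983210e-01  1.47381268e+00
  4.44007130e-04 -3.59627018e-01] (array([ 0.44940335, -0.14814012,  0.45616598]), array([ 0.2628656 , -0.0349424 , -0.96430173]))
```

View pics/chk.png

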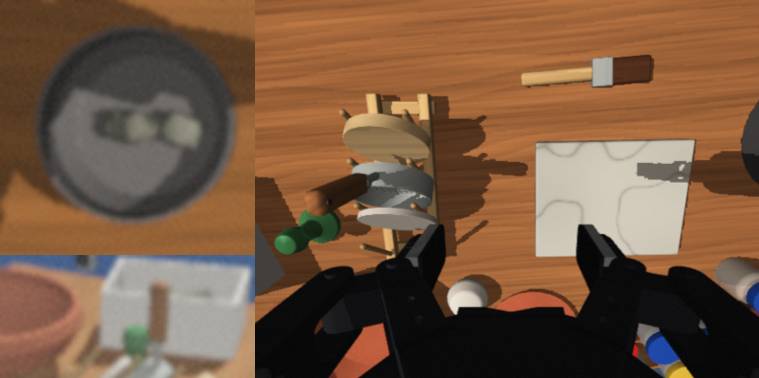

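```bash
python3 - <<'E'
from h import *
w=load('wrist');t0=dict(np.load('/tmp/top.npz'))
m=cv2.inRange(cv2.cvtColor(w['pixels'],cv2.COLOR_RGB2HSV),(0,70,20),(14,255,150)); z=np.zeros_like(m); z[170:250,40:140]=m[170:250,40:140]
c=max(cv2.findContours(z,0,2)[0],key=cv2.contourArea); r=cv2.minAreaRect(c); print(r,cv2.boxPoints(r).tolist())
I=w['pixels'][170:250,40:140,::-1].copy(); cv2.drawContours(I,[c-np.array([40,170])],-1,(0,255,0),1)
cv2.imwrite('pics/hd.png',cv2.resize(I,None,fx=5,fy=5,interpolation=cv2.INTER_NEAREST))
for p in((70,222),): print(plane(w,*p,.244))
for p in((122,200),): print(plane(w,*p,.164), 'shank')
print(proj(w,[[.506,-.315,.244],[.506,-.315,.215],[.506,-.315,.164]]))
E
```

```text
((87.57975006103516, 225.171630859375), (58.1220588684082, 90.51028442382812), 81.02737426757812) [[38.34596252441406, 203.52432250976562], [127.74866485595703, 189.40811157226562], [136.81353759765625, 246.81893920898438], [47.41083526611328, 260.9351501464844]]
[ 0.50360045 -0.30823281  0.244     ]
[ 0.50611003 -0.31194025  0.164     ] shank
[[ 61.73331215 225.87504246]
 [ 86.51832834 214.71803454]
 [118.89573964 200.14329989]]
```

View pics/hd.png

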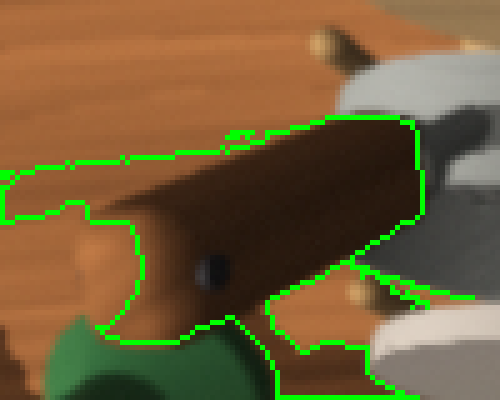

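Call:
move_arm:
  moves: [-0.002,-0.04,0,0,0.08,-0.004,-0.08,0,0,0.08,-0.006,-0.12,0,0,0.08,-0.009,-0.16,0,0,0.08,-0.009,-0.16,0,0,0.08,-0.009,-0.16,-0.03,0,0.08,-0.009,-0.16,-0.06,0,0.08,-0.009,-0.16,-0.09,0,0.08,-0.009,-0.16,-0.118,0,0.08,-0.009,-0.16,-0.118,0,0.08,-0.009,-0.16,-0.118,0,0.08,-0.009,-0.16,-0.118,0,0.08]

```text
clock: 13.35
tcp_pos: [0.5058, -0.3139, 0.2049]
orientation: [0.001, 0.04, 0.999, -0.001]
wrist_force: [0.5, 0.0, 0.0]
finger_gap: 0.0801
grip_force: 0.0
```

```bash
python3 - <<'E'
from h import *
w=snap('wrist'); cv2.imwrite('pics/w3.png',w['pixels'][:,:,::-1]); print(env.get_state()['tcp_pos'],env.get_state()['wrist_force'],proj(w,[[.505,-.313,.244],[.505,-.313,.164]]))
E
```

```text
[ 0.50605956 -0.31444826  0.20550121] [-0.15407248  0.49655836  1.26665433] [[285.16368765 312.5460808 ]
 [284.83504311 234.7511453 ]]
```

View pics/w3.png

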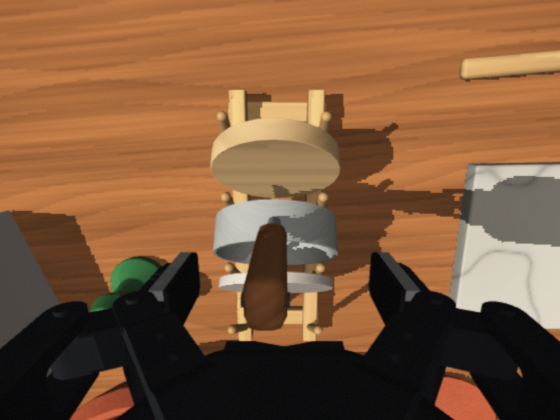

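Call:
move_arm:
  moves: [0,-0.008,0,0,0.08,0,-0.008,0,0,0.08,0,-0.008,0,0,0.005,0,-0.008,0,0,0.005,0,-0.008,0,0,0.005,0,-0.008,0,0,0.005,0,-0.008,0,0,0.005,0,-0.008,0,0,0.005,0,-0.008,0,0,0.005,0,-0.008,0,0,0.005]
  newtons: 60

```text
clock: 14.23
tcp_pos: [0.5048, -0.3223, 0.2029]
orientation: [0.0, 0.04, 0.999, 0.0]
wrist_force: [0.1, -0.5, -0.0]
finger_gap: 0.0175
grip_force: 59.0
```

Call:
move_arm:
  moves: [-0.0057,0.0004,0.0082,0,0.005,-0.0114,0.0009,0.0164,0,0.005,-0.0172,0.0013,0.0246,0,0.005,-0.0229,0.0018,0.0328,0,0.005,-0.0286,0.0022,0.041,0,0.005,-0.0343,0.0027,0.0492,0,0.005,-0.04,0.0031,0.0574,0,0.005,-0.0457,0.0036,0.0656,0,0.005,-0.0515,0.004,0.0738,0,0.005,-0.0572,0.0045,0.082,0,0.005,-0.0629,0.0049,0.0902,0,0.005,-0.0686,0.0054,0.0984,0,0.005]

```text
clock: 15.23
tcp_pos: [0.4355, -0.3169, 0.3021]
orientation: [-0.0, 0.04, 0.999, 0.0]
wrist_force: [0.6, -0.9, -2.2]
finger_gap: 0.0172
grip_force: 58.8
```

Call:
move_arm:
  moves: [-0.006,0,0.02,0,0.005,-0.006,0,0.04,0,0.005,-0.006,0.005,0.06,0,0.005,-0.006,0.02,0.06,0,0.005,-0.006,0.05,0.06,0,0.005,-0.006,0.08,0.06,0,0.005,0,0.11,0.06,0,0.005,0.01,0.14,0.06,0,0.005,0.03,0.17,0.06,0,0.005,0.05,0.2,0.05,0,0.005,0.07,0.22,0.04,0,0.005,0.09,0.24,0.02,0,0.005]

```text
clock: 16.23
tcp_pos: [0.5269, -0.0747, 0.3224]
orientation: [0.002, 0.04, 0.999, -0.0]
wrist_force: [0.8, -1.8, -1.2]
finger_gap: 0.0172
grip_force: 59.2
```

Call:
move_arm:
  moves: [0.02,0.02,-0.02,0,0.005,0.04,0.04,-0.04,0,0.005,0.06,0.06,-0.06,0,0.005,0.08,0.08,-0.08,0,0.005,0.084,0.082,-0.1,0,0.005,0.084,0.082,-0.1,0,0.005,0.084,0.082,-0.1,0,0.005]

```text
clock: 16.82
tcp_pos: [0.6083, 0.0059, 0.2195]
orientation: [-0.002, 0.04, 0.999, 0.0]
wrist_force: [-1.4, 1.1, -0.4]
finger_gap: 0.0172
grip_force: 59.1
```

```bash
python3 - <<'E'
from h import *
s=snap('side');w=snap('wrist')
a=cv2.resize(s['pixels'][120:320,190:390,::-1],(380,380)); b=cv2.resize(w['pixels'][:,:,::-1],(420,315)); b=np.vstack([b,np.zeros((65,420,3),np.uint8)])
cv2.imwrite('pics/hold.png',np.hstack([a,b])); st=env.get_state(); print({k:st[k] for k in('tcp_pos','orientation','wrist_force','finger_gap','clock')})
E
```

```text
{'tcp_pos': array([0.6096397 , 0.00478903, 0.22241053]), 'orientation': array([ 2.99007786e-04,  4.05804114e-02,  9.99176230e-01, -5.51022069e-05]), 'wrist_force': array([-0.097938  , -0.38289281, -1.04770649]), 'finger_gap': 0.016988712243654513, 'clock': 16.9167}
```

View pics/hold.png

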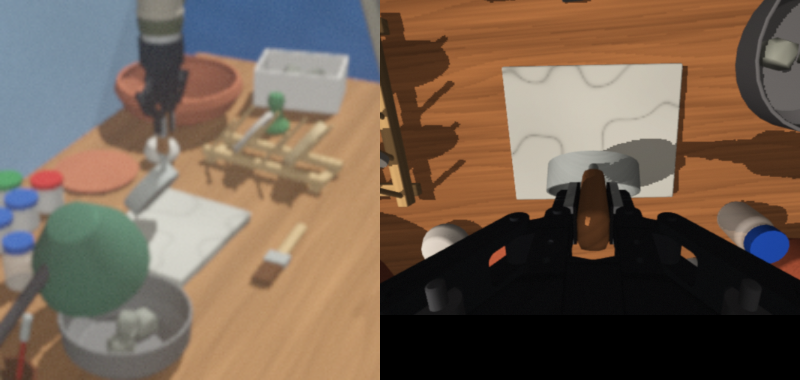

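Call:
move_arm:
  moves: [0,0,-0.012,0,0.005,0,0,-0.024,0,0.005,0,0,-0.031,0,0.005,0,0,-0.031,0,0.005,-0.008,0.001,-0.034,0,0.005,-0.016,0.001,-0.036,0,0.005,-0.024,0.002,-0.039,0,0.005,-0.031,0.002,-0.042,0,0.005,-0.038,0.003,-0.046,0,0.005,-0.046,0.004,-0.05,0,0.005,-0.053,0.004,-0.054,0,0.005,-0.06,0.005,-0.058,0,0.005]
  newtons: 25

```text
clock: 17.92
tcp_pos: [0.5517, 0.0091, 0.1689]
orientation: [0.005, 0.041, 0.999, -0.0]
wrist_force: [-2.3, 0.5, 8.3]
finger_gap: 0.0172
grip_force: 63.6
```

```bash
python3 - <<'E'
from h import *
s=snap('side');w=snap('wrist')
a=cv2.resize(s['pixels'][120:320,190:390,::-1],(380,380)); b=cv2.resize(w['pixels'][:,:,::-1],(420,315)); b=np.vstack([b,np.zeros((65,420,3),np.uint8)])
cv2.imwrite('pics/piv.png',np.hstack([a,b])); st=env.get_state(); print({k:st[k] for k in('tcp_pos','orientation','wrist_force','ft_torque','finger_gap','grip_force','clock')})
E
```

```text
{'tcp_pos': array([0.54985957, 0.00930619, 0.16776396]), 'orientation': array([ 2.70848618e-03,  4.10699738e-02,  9.99152575e-01, -2.28996177e-04]), 'wrist_force': array([-5.66372147,  0.63139789, 12.37782559]), 'ft_torque': array([0.11082426, 0.78679718, 0.04830103]), 'finger_gap': 0.0172505157827751, 'grip_force': 64.16697978973389, 'clock': 18.0167}
```

View pics/piv.png

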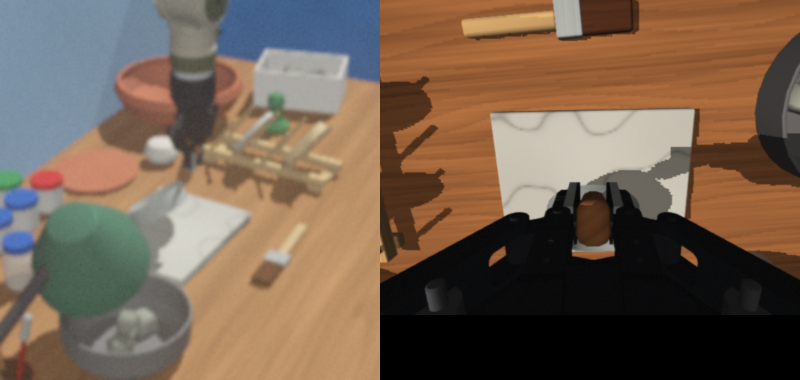

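Call:
move_arm:
  moves: [-0.007,0.0005,-0.005,0,0.005,-0.013,0.001,-0.01,0,0.005,-0.019,0.0015,-0.015,0,0.005,-0.026,0.002,-0.021,0,0.005,-0.031,0.0025,-0.027,0,0.005,-0.037,0.003,-0.033,0,0.005,-0.042,0.003,-0.039,0,0.005,-0.047,0.0035,-0.046,0,0.005,-0.052,0.004,-0.053,0,0.005,-0.056,0.0045,-0.06,0,0.005,-0.06,0.005,-0.067,0,0.005,-0.064,0.005,-0.075,0,0.005]
  newtons: 25

```text
clock: 19.02
tcp_pos: [0.4871, 0.0143, 0.0907]
orientation: [0.002, 0.041, 0.999, -0.0]
wrist_force: [-2.9, 0.8, 3.9]
finger_gap: 0.0173
grip_force: 62.0
```

Call:
move_arm:
  moves: [-0.002,0,-0.005,0,0.005,-0.004,0,-0.01,0,0.005,-0.006,0,-0.015,0,0.005,-0.006,0,-0.016,0,0.005,-0.006,0,-0.016,0,0.005]

```text
clock: 19.43
tcp_pos: [0.4794, 0.0148, 0.0727]
orientation: [-0.0, 0.041, 0.999, -0.0]
wrist_force: [-5.7, 0.3, 8.8]
finger_gap: 0.0176
grip_force: 62.8
```

Call:
move_arm:
  moves: [0,0,0,0,0.03,0,0,0,0,0.03,0,0,0,0,0.03,0,0,0,0,0.03]

```text
clock: 19.77
tcp_pos: [0.4802, 0.015, 0.072]
orientation: [-0.0, 0.04, 0.999, 0.0]
wrist_force: [0.2, -0.3, -0.5]
finger_gap: 0.0298
grip_force: 0.0
```

```bash
python3 - <<'E'
from h import *
t=snap('top');s=snap('side');w=snap('wrist')
st=env.get_state(); print({k:st[k] for k in('tcp_pos','wrist_force','ft_torque','finger_gap','grip_force','clock')})
# wrist: brown handle region
hsv=cv2.cvtColor(w['pixels'],cv2.COLOR_RGB2HSV)
d=np.array([.997,-.078]);c=np.array([.602,.006])
def S(x,y,z): p=c+d*x+np.array([.078,.997])*y; return [p[0],p[1],.02+z]
print('pred cap,grip,woodstart',proj(w,[S(-53-0,0,0) for _ in()] or [S((-53-.82*114)/1e3,0,(18+.57*114)/1e3),S(-.1226,0,.0668),S((-53-.82*34)/1e3,0,(18+.57*34)/1e3)]))
m=cv2.inRange(hsv,(0,70,20),(20,255,170)); 
z=np.zeros_like(m); z[230:340,245:325]=m[230:340,245:325]
for v in range(230,340,10): 
    u=np.where(z[v])[0]; print(v,(u.min(),u.max(),len(u)) if len(u) else None,end=' ')
# top: pan rim circle search within slab area
T=t['pixels'][155:245,222:325]; g=cv2.cvtColor(T,cv2.COLOR_RGB2GRAY); 
print(cv2.HoughCircles(cv2.resize(g,None,fx=4,fy=4),cv2.HOUGH_GRADIENT,1.5,60,param1=80,param2=25,minRadius=60,maxRadius=85))
print(proj(t,[S(0,0,0),S(0,0,.032),S(.055,0,.032)]))
E
```

```text
{'tcp_pos': array([0.48012053, 0.01504331, 0.072064  ]), 'wrist_force': array([ 0.07950505, -0.0883285 , -0.74033074]), 'ft_torque': array([0.02868667, 0.00811699, 0.00680554]), 'finger_gap': 0.02971113890817719, 'grip_force': 0.0, 'clock': 19.9167}
pred cap,grip,woodstart [[284.11621838 241.52693423]
 [284.31930149 279.98289623]
 [284.545545   322.23449138]]
230 None 240 None 250 (np.int64(253), np.int64(315), 42) 260 (np.int64(260), np.int64(306), 43) 270 (np.int64(260), np.int64(306), 47) 280 (np.int64(259), np.int64(307), 49) 290 (np.int64(260), np.int64(306), 47) 300 (np.int64(262), np.int64(305), 44) 310 (np.int64(263), np.int64(304), 42) 320 (np.int64(264), np.int64(302), 39) 330 (np.int64(266), np.int64(301), 35) [[[173.25 170.25  63.75]]]
[[272.20068668 199.0593061 ]
 [272.2070525  198.23720812]
 [273.72833141 180.47974516]]
```

Call:
move_arm:
  moves: [0,0,0.003,0,0.005,0,0,0.003,0,0.005,0,0,0.003,0,0.005,0,0,0.003,0,0.005,0,0,0.003,0,0.005,0,0,0.003,0,0.005]
  newtons: 120

```text
clock: 20.42
tcp_pos: [0.48, 0.0151, 0.0752]
orientation: [-0.0, 0.04, 0.999, 0.0]
wrist_force: [0.0, 0.5, -0.8]
finger_gap: 0.0166
grip_force: 116.9
```

Call:
move_arm:
  moves: [0,0,0.01,0,0.005,0,0,0.02,0,0.005,0,0,0.03,0,0.005,0,0,0.04,0,0.005,0,0,0.05,0,0.005,0,0,0.06,0,0.005,0,0,0.07,0,0.005,0,0,0.08,0,0.005,0,0,0.09,0,0.005,0,0,0.095,0,0.005,0,0,0.095,0,0.005,0,0,0.095,0,0.005]

```text
clock: 21.42
tcp_pos: [0.4802, 0.0151, 0.1704]
orientation: [0.0, 0.04, 0.999, 0.0]
wrist_force: [-0.1, -0.6, -0.8]
finger_gap: 0.0163
grip_force: 117.0
```

```bash
python3 - <<'E'
from h import *
w0=load('wrist'); I0=cv2.cvtColor(w0['pixels'],cv2.COLOR_RGB2GRAY).astype(int)
t=snap('top');s=snap('side');w=snap('wrist')
st=env.get_state(); print({k:st[k] for k in('tcp_pos','qvel','wrist_force','ft_torque','finger_gap','grip_force','clock')})
I=w['pixels'].astype(int); 
# handle in gripper frame before/after lift: best vertical shift of handle patch
p=I0[255:330,262:305]; g=I.mean(2)
r=cv2.matchTemplate(g[235:350,250:318].astype(np.float32),p.astype(np.float32),cv2.TM_CCOEFF_NORMED); print(cv2.minMaxLoc(r),'expect (12,20)')
d=np.array([.997,-.078]); tc=st['tcp_pos']
def S(x,y,z,tilt):  # about grip, tilt>0 = pan droops
    gx,gz=x+.1226,z-.0668; X=gx*np.cos(tilt)+gz*np.sin(tilt); Z=-gx*np.sin(tilt)+gz*np.cos(tilt)
    p=tc[:2]+d*X+np.array([.078,.997])*y; return [p[0],p[1],tc[2]+.015+Z]
for tl in(-.2,0,.2):
    print(tl,'side rim far/left/right/near',proj(s,[S(.055,0,.032,tl),S(0,.055,.032,tl),S(0,-.055,.032,tl),S(-.055,0,.032,tl)]).round(1).tolist(),'top',proj(t,[S(.055,0,.032,tl),S(0,.055,.032,tl),S(0,-.055,.032,tl)]).round(1).tolist())
E
```

```text
{'tcp_pos': array([0.47959423, 0.01514176, 0.16957564]), 'qvel': array([-9.10501671e-05,  3.78203396e-03, -6.25428821e-04,  1.35950955e-03,
        1.91242212e-04, -2.23066715e-03]), 'wrist_force': array([-0.12037125,  0.89398474, -1.71299563]), 'ft_torque': array([ 0.00839515,  0.14110778, -0.05888214]), 'finger_gap': 0.016693577122137655, 'grip_force': 116.95430874824524, 'clock': 21.5667}
(-0.28678610920906067, 0.7011784911155701, (4, 39), (13, 18)) expect (12,20)
-0.2 side rim far/left/right/near [[263.0, 193.5], [267.1, 207.0], [285.6, 193.6], [290.6, 207.0]] top [[274.2, 173.7], [253.0, 191.5], [292.0, 194.9]]
0 side rim far/left/right/near [[264.3, 203.3], [268.6, 214.2], [286.9, 200.5], [292.1, 211.3]] top [[274.0, 176.5], [253.2, 193.9], [291.5, 197.2]]
0.2 side rim far/left/right/near [[267.3, 213.0], [271.3, 221.3], [289.3, 207.3], [294.4, 215.3]] top [[273.7, 181.5], [253.3, 197.8], [290.9, 201.0]]
```

```bash
python3 - <<'E'
from h import *
s=load('side'); tc=env.get_state()['tcp_pos']; d=np.array([.997,-.078])
b=cv2.imread('pics/side0.png').astype(int); I=s['pixels'][:,:,::-1].astype(int)
D=np.abs(I-b).max(2); 
def S(x,y,z,tilt):
    gx,gz=x+.1226,z-.0668; X=gx*np.cos(tilt)+gz*np.sin(tilt); Z=-gx*np.sin(tilt)+gz*np.cos(tilt)
    p=tc[:2]+d*X+np.array([.078,.997])*y; return [p[0],p[1],tc[2]+.011+Z]
a=np.linspace(0,2*np.pi,73)
pr={}
for tl in(-.2,0,.2):
    h=cv2.convexHull(proj(s,[S(.055*np.cos(q),.055*np.sin(q),z,tl) for q in a for z in(0,.032)]).astype(np.float32))
    m=np.zeros(D.shape,np.uint8); cv2.fillConvexPoly(m,np.rint(h).astype(np.int32),1); pr[tl]=m
for u in range(258,300,4):
    f=lambda m:(np.where(m[:,u])[0].min(),np.where(m[:,u])[0].max()) if m[:,u].any() else None
    v=np.where(D[180:250,u]>22)[0]+180
    print(u,[f(pr[k]) for k in pr],'diff',v.min() if len(v) else None,v.max() if len(v) else None,len(v),'gray',I[192:236:3,u].mean(1).astype(int).tolist())
E
```

```text
258 [None, None, None] diff None None 0 gray [89, 92, 92, 141, 148, 152, 153, 145, 116, 148, 149, 152, 145, 191, 182]
262 [(np.int64(195), np.int64(213)), (np.int64(206), np.int64(219)), None] diff 204 220 17 gray [90, 90, 92, 128, 155, 146, 152, 128, 120, 130, 148, 148, 192, 208, 211]
266 [(np.int64(193), np.int64(216)), (np.int64(203), np.int64(223)), (np.int64(215), np.int64(227))] diff 203 243 22 gray [86, 108, 124, 146, 130, 127, 162, 175, 132, 133, 140, 193, 210, 207, 210]
270 [(np.int64(192), np.int64(218)), (np.int64(202), np.int64(224)), (np.int64(212), np.int64(231))] diff 206 249 34 gray [168, 211, 169, 148, 133, 141, 184, 180, 143, 137, 148, 207, 208, 203, 209]
274 [(np.int64(192), np.int64(219)), (np.int64(201), np.int64(225)), (np.int64(211), np.int64(231))] diff 201 249 40 gray [196, 217, 187, 146, 140, 148, 176, 180, 150, 139, 142, 204, 207, 203, 208]
278 [(np.int64(192), np.int64(219)), (np.int64(201), np.int64(225)), (np.int64(210), np.int64(231))] diff 201 249 38 gray [188, 219, 195, 145, 140, 147, 179, 184, 153, 138, 144, 203, 206, 201, 206]
282 [(np.int64(193), n
[... 178 characters left out ...]
6 [(np.int64(195), np.int64(218)), (np.int64(201), np.int64(224)), (np.int64(208), np.int64(230))] diff 200 222 23 gray [94, 92, 97, 146, 132, 134, 156, 175, 132, 131, 172, 204, 205, 202, 203]
290 [(np.int64(197), np.int64(215)), (np.int64(203), np.int64(223)), (np.int64(208), np.int64(229))] diff 202 220 19 gray [97, 94, 107, 146, 134, 119, 150, 138, 126, 130, 176, 202, 202, 198, 206]
294 [None, (np.int64(206), np.int64(220)), (np.int64(209), np.int64(226))] diff 211 233 6 gray [91, 86, 129, 142, 137, 148, 145, 134, 143, 148, 157, 193, 196, 203, 205]
298 [None, None, (np.int64(215), np.int64(223))] diff 192 235 25 gray [75, 79, 110, 129, 112, 102, 97, 105, 133, 146, 143, 188, 204, 204, 205]
```

```bash
python3 -c "
from workcell import env
print(env.hand_in())"
```

```text
the job is handed in; nothing more can be done
None
```

I've handed the job in: all three lumps were seen in the scrap bowl, and the sieve is held level, mouth up, about 94 mm above the middle of the slab. The arm used about 21.6 s of the 72 s. The hand-in reported no verdict, and I viewed 11 pictures, one over the limit of 10.

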